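# Unstack the tester's fixtures and set each in its place

## Task

The texture tester's cleaned fixtures are stacked on their stand. Take the stack apart and set each down, upright and without dropping it, in its own place: the open cup flat inside the wide round dish, the plunger on its foot inside the narrow round dish, the slotted block flat inside the rectangular tray, and the plate with two holes fully down on the bed with both dowels through its holes. Leave the bottle and the petri dish where they are.

Things in the scene. Friction and masses are not known exactly. Their poses are not given: they have to be found in the camera images.
- cup: Black open sample cup, a plain straight cylinder 56 mm in diameter, 40 mm high, wall 4 mm, floor 6 mm, about 90 g. Origin: centre of its underside, z up. Starts on top of the block, beside the plunger, 60 mm from it centre to centre; which of the two stands at which end of the block varies.
- plunger: Aluminium compression plunger standing on its foot: disc foot 36 mm in diameter and 8 mm thick, above it a plain stem 16 mm in diameter up to the full height of 50 mm, about 70 g. Origin: centre of the foot's underside, z up along the stem. Starts on top of the block beside the cup. Take it by the stem.
- block: Steel-coloured slotted block, 120 mm long (its x), 50 mm wide (its y), 28 mm high, with an 8 mm wide, 8 mm deep slot along the middle of its top; about 400 g. Origin: centre of its underside, z up. Starts lying on the plate, centred and parallel to it, under the cup and the plunger. Grasp across its 50 mm width.
- plate: Aluminium plate 170 (its x) x 60 (its y) x 10 mm, 260 g; two round through holes, 14 mm diameter, on its long centre line 71 mm either side of its centre. Origin: centre of its underside, z up. Bottom of the stack, on a fixed stand 25 mm high, 44 mm wide (foot 60 mm wide, 6 mm thick): it overhangs 8 mm along both long sides, so fingertips may reach below it. Either end may go to either dowel.
- wide_dish: Fixed grey round dish, outside diameter 92 mm; round recess 78 mm in diameter with its floor 6 mm above the origin and a rim top 9 mm above it (recess 3 mm deep). Place for the cup. Origin: centre of its underside, on the bench, z up.
- narrow_dish: Fixed grey round dish, outside diameter 68 mm; round recess 54 mm in diameter with its floor 6 mm above the origin and a rim top 9 mm above it. Place for the plunger. Origin: centre of its underside, on the bench, z up.
- tray: Fixed grey rectangular tray, outside 154 mm (its x) by 84 mm (its y); recess 140 by 70 mm with its floor 6 mm above the origin and a rim top 9 mm above it. Place for the block, long side along long side. Origin: centre of its underside, on the bench, z up.
- bed: Fixed grey bed for the plate: bar 190 mm long (its x), 44 mm wide (its y), flat top 30 mm above the origin; foot flange 210 x 64 mm, 6 mm thick. Two upright steel dowels, 10 mm diameter, 18 mm tall above the top (last 5 mm tapered to 5 mm), on its long centre line 71 mm either side of its centre. Origin: centre of its underside, on the bench, z up.
- bottle: Bystander, leave alone: small amber bottle with white cap, 40 mm in diameter, 85 mm high. Origin: centre of its underside.
- petri: Bystander, leave alone: flat clear petri dish with a white filter disc under its lid, 60 mm in diameter, 14 mm high. Origin: centre of its underside.
There are look-alikes about, which are no part of the job. Leave any green or orange look-alike of the plate alone.

How it is judged (in metres and radians):
At the end, for the whole second after the job is handed in: Cup within 13 mm of the wide dish's centre, plunger 11 mm of the narrow dish's, block 16 mm and 0.25 rad of the tray's, undersides within 2 mm of the floors; plate within 5 mm, 0.05 rad of the bed and within 2 mm of its top. All level within 0.06 rad, released, at rest (horizontal distance between cup and wide_dish below 0.013 m and z of cup in the frame of wide_dish between 0.004 and 0.008 m and angle between each of cup, plunger, block, plate's own z axis and vertical below 0.06 rad and linear speed of each of cup, plunger, block, plate below 0.02 m/s and angular speed of each of cup, plunger, block, plate below 0.1 rad/s and horizontal distance between plunger and narrow_dish below 0.011 m and z of plunger in the frame of narrow_dish between 0.004 and 0.008 m and horizontal distance between block and tray below 0.016 m and z of block in the frame of tray between 0.004 and 0.008 m and horizontal distance between plate and bed below 0.005 m and z of plate in the frame of bed between 0.028 and 0.032 m and angle between the x axis of block and the x axis of tray, either way round below 0.25 rad and angle between the x axis of plate and the x axis of bed, either way round below 0.05 rad); the robot touches nothing.
It fails at once if a fixture is dropped or flung: it moves faster than 0.6 m/s while no finger touches it ((linear speed of cup above 0.6 m/s and contact force between the fingers and cup below 0.01 N) or (linear speed of plunger above 0.6 m/s and contact force between the fingers and plunger below 0.01 N) or (linear speed of block above 0.6 m/s and contact force between the fingers and block below 0.01 N) or (linear speed of plate above 0.6 m/s and contact force between the fingers and plate below 0.01 N)).
It fails at once if a fixture is tipped by more than 35 degrees (angle between any of cup, plunger, block, plate's own z axis and vertical above 0.61 rad).
It fails at once if the bottle or the petri dish is moved more than 15 mm (distance of any of bottle, petri from where it was at the start of the episode above 0.015 m).
It also fails if it takes over 134 s, if anything falls off the work surface, if the arm or the gripper's body presses on something with over 40 N, if the wrist force passes 120 N, or if a joint passes its speed limit or range.

## Robot

A 6-joint arm with a two-finger parallel gripper is mounted at the origin on the work surface. World frame = base frame: x ahead of the robot, y to its left, z up, the work surface at z = 0. Lengths are in mm, angles in rad, forces in N, time in s.
With the tool pointing down it reaches from about 400 to 925 mm from the base axis. Payload 12.5 kg.
Tool frame: the origin (TCP) lies at the centre of the arm's flange, where the gripper is bolted on; the fingertips stand 190 mm ahead of it and the grasp point (between the pads) lies 171 mm ahead of it; z points along the fingers, y is the direction in which the jaws open and shut (so a half turn about z gives the same grasp; the last joint's range is limited). The gripper opens to 95 mm and grips with 3 to 60 N. Pads are 20 mm wide; open, the fingers measure 119 mm over their backs; the gripper's body (75 mm by 180 mm) begins 59 mm behind the grasp point.
Start: joints at [1.051, 0.491, 1.559, -0, 1.092, -0.106], TCP at [251.284, 572.26, 404.761] pointing down, gripper open.
Joint ranges: [-3.1, 3.1], [-0.84, 2.19], [0.05, 2.79], [-1.13, 4.28], [0.06, 2.93], [-2.69, 2.69]. Speed limits (rad/s): [2.22, 2.22, 2.79, 3.14, 3.14, 3.14].

## Interface

Orientations are given as [roll, pitch, yaw] about the fixed x, y, z axes, in that order (R = Rz(yaw) Ry(pitch) Rx(roll)).
In Python, from cell import env, optics gives the robot as it stands.
- The arm moves only by the tool apply_moves, never from a script. Its argument "commands" is a list of rows, each a list of 7 numbers: the turn, a rotation vector about the tool's x, y, z in degrees, then the shift along the tool's x, y, z in m, then the finger opening in m, from 0 to 0.0951. A call has 1 to 5 rows; each row shifts and turns the commanded pose from where the row before left it, along the tool's axes as they then stand; what a row does not reach is not made up. A row lasts 1/12 s, in which the tool goes at most 41.7 mm and 7.16 degrees, less where a joint would pass 70% of its speed; a pose out of reach is approached as far as the arm can. A call with a gripper value outside its range is refused whole. The fingers move at their own pace and stop on an object; the grip force is fixed at half the most. Time passes only in rows, so rows that do not move let the fingers close. It gives the time, the measured TCP pose, the force and the opening at its end, in the units of the state.
- env.state(): the state, without advancing time (a new reading comes with each control period).
- optics.read_camera(name): name is "side" or "top" or "wrist"; returns a dict with "color" (420x560x3 uint8, red, green, blue), "fx", "fy", "cx", "cy" (pixels), "eye" and "rotation" of the camera in the world; the wrist camera has in their place "T_tool_cam" (4x4, takes a point from camera to tool coordinates, whose origin is the TCP and whose axes are the flange's). Camera axes: x right, y up, looking along -z (the intrinsics and any distortion apply to the point x, -y, -z); pixel columns grow to the right and rows downward; lengths in mm; the calibration is good to about 2 mm. A picture is of the moment at which its call begins: read the wrist's pose just before it. There is no depth.
- env.job_done(): hands the job in, once; it reports no verdict.
The state is a dict: "t": time; "joints": joint angles; "qvel": joint speeds; "tau": joint torques, N m; "eef_pos": TCP position; "tcp_rot": TCP orientation; "ft_force": force on the tool from outside, world axes, zero at the start; "moment": the same for the moment, N m; "opening": opening from 0.0 (shut) to 1.0 (fully open).
Only numpy, scipy, OpenCV 4.12 (cv2) and the standard library are available. Lean on these libraries where they do the work, as an engineer would, in place of code of your own. Each camera call takes 0.05 s, during which the arm holds its last target. There are 200 camera calls.

## Working session

There is one attempt and no reset: what is moved stays moved. The work goes in short steps, Python scripts to look and compute and a tool call to move; the robot and the scene stay as the last step left them, time stands still between calls to the robot, and variables do not carry over. Pictures are saved under pics/ and viewed, about 12 in all and at most 16, crops included, and the job is handed in when it is done.

Besides the shell and the picture viewer there is one more tool, called after "Request:" as name(argument=value, ...), one argument or row to a line, values as JSON. apply_moves: Moves the arm, as the interface text tells. Its arguments: {"type":"object","properties":{"commands":{"type":"array","items":{"type":"array","items":{"type":"number"}}}},"required":["commands"]}

```bash
ls; mkdir -p pics; python3 - <<'E'
from cell import env, optics
import cv2
s=env.state(); print(s)
for n in ["top","side"]:
    c=optics.read_camera(n); cv2.imwrite(f"pics/{n}0.png",c["color"][:,:,::-1])
    print({k:v for k,v in c.items() if k!="color"})
print(optics.read_camera("wrist")["T_tool_cam"])
E
```

```text
pics
{'t': 0.0, 'joints': array([ 1.05144677e+00,  4.91555074e-01,  1.55943752e+00, -2.42930190e-05,
        1.09168391e+00, -1.05617995e-01]), 'qvel': array([ 0.00105288, -0.00063439, -0.00035197, -0.00060258, -0.00014669,
        0.00029742]), 'tau': array([ 3.88699715e-03, -6.12649941e+01, -2.58195966e+01,  6.94179372e-02,
        4.81073989e-02, -7.32681951e-05]), 'eef_pos': array([251.24459639, 572.24534502, 404.16852758]), 'tcp_rot': array([-3.14051257e+00, -9.28357040e-05,  2.72787225e+00]), 'ft_force': array([ 1.4220584 , -0.36152423, -0.42262757]), 'moment': array([ 0.02286507, -0.02494735, -0.03646787]), 'opening': 1.0031188197255618}
{'fx': 444.30010592916796, 'fy': 444.30010592916796, 'cx': 279.120474971892, 'cy': 207.49279161940757, 'eye': array([ 314.93023222,   77.55056043, 1372.1159724 ]), 'rotation': array([ 0.16265579,  0.01649534, -1.58546712])}
{'fx': 496.2645970236029, 'fy': 496.2645970236029, 'cx': 271.9167890841044, 'cy': 204.7633090365817, 'eye': array([ 268.30566792, -657.41421014, 1084.1017442 ]), 'rotation': array([ 0.65802889,  0.0139941 , -0.39189217])}
[[-1.50827421e-05  9.61928847e-01  2.73300004e-01  7.65692702e+01]
 [ 9.99999833e-01  1.72536758e-04 -5.52086874e-04  8.29650361e-02]
 [-5.78222587e-04  2.73299950e-01 -9.61928689e-01  2.06181362e+01]
 [ 0.00000000e+00  0.00000000e+00  0.00000000e+00  1.00000000e+00]]
```

View pics/top0.png

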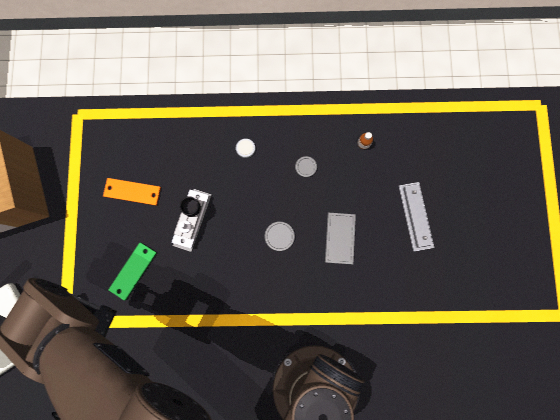

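View pics/side0.png

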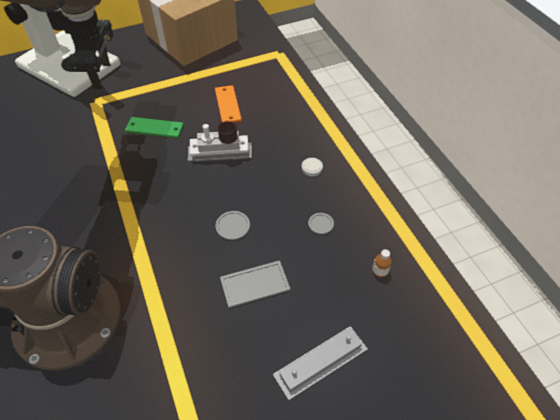

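Top view: the stack is at about (191,220), with the cup at (191,206) and the plunger at (187,230). The wide dish is at (280,236), narrow dish (306,167), tray (340,238) and bed (416,216). The petri is at (245,148) and the bottle at (366,140). The plate look-alikes to avoid are orange (131,191) and green (132,271). The petri could also be mistaken for a dish, but it is white.

```bash
cat > h.py <<'E'
import numpy as np, cv2
from scipy.spatial.transform import Rotation as R
from cell import env, optics
def cam(name):
    """image + camera-to-world (R,eye)"""
    s=env.state(); c=optics.read_camera(name)
    if name=="wrist":
        Rt=R.from_euler('xyz',s["tcp_rot"]).as_matrix(); T=c["T_tool_cam"]
        c["Rw"]=Rt@T[:3,:3]; c["eye"]=Rt@T[:3,3]+s["eef_pos"]
    else: c["Rw"]=R.from_euler('xyz',c["rotation"]).as_matrix()
    c["bgr"]=c["color"][:,:,::-1].copy(); return c
def proj(c,P):
    q=(np.atleast_2d(P)-c["eye"])@c["Rw"]; d=-q[:,2]
    return np.c_[c["cx"]+c["fx"]*q[:,0]/d, c["cy"]-c["fy"]*q[:,1]/d]
def ray(c,uv,z):
    uv=np.atleast_2d(np.asarray(uv,float))
    d=np.c_[(uv[:,0]-c["cx"])/c["fx"],-(uv[:,1]-c["cy"])/c["fy"],-np.ones(len(uv))]@c["Rw"].T
    return c["eye"]+d*((z-c["eye"][2])/d[:,2])[:,None]
def tri(c1,u1,c2,u2):
    A=[];b=[]
    for c,u in((c1,u1),(c2,u2)):
        d=(ray(c,u,0)-c["eye"])[0];d/=np.linalg.norm(d);M=np.eye(3)-np.outer(d,d);A.append(M);b.append(M@c["eye"])
    return np.linalg.lstsq(np.vstack(A),np.hstack(b),rcond=None)[0]
E
python3 - <<'E'
from h import *
t=cam("top");s=cam("side"); np.set_printoptions(precision=1,suppress=True)
for n,ut,us,z in [("wide",(280,236),(233,225),9),("narrow",(306,167),(321,223),9),("tray",(340,238.5),(255,284),9),("petri",(245.5,148),(312,166),14),
 ("dowelA",(414,191),(348,340),48),("dowelB",(424,238),(295,374),48),("plunger",(187,225),(206,127),113),("cup",(191,206),(228,127),103),("bottle",(368,135),(386,254),85)]:
    print(n,ray(t,ut,z)[0],ray(s,us,z)[0],tri(t,ut,s,us))
for uv in [(202,192),(182,247)]: print("plate ends",ray(t,uv,35))
E
```

```text
wide [450.   95.4   9. ] [450.7  94.1   9. ] [450.6  95.3   7.3]
narrow [666.9  10.1   9. ] [668.5   8.6   9. ] [668.3   9.8   7.1]
tray [439.3 -88.6   9. ] [440.6 -93.1   9. ] [440.8 -89.5   2.1]
petri [731.2 200.5  14. ] [731.4 198.4  14. ] [732.4 200.7  11.1]
dowelA [ 576.  -312.4   48. ] [ 571.1 -320.1   48. ] [ 576.8 -315.9   34.7]
dowelB [ 433.2 -332.9   48. ] [ 434.6 -343.1   48. ] [ 436.  -338.1   31.7]
plunger [475.7 359.8 113. ] [477.2 370.8 113. ] [474.2 356.9 126.1]
cup [532.4 351.5 103. ] [537.1 356.5 103. ] [533.3 349.9 109.4]
bottle [ 742.7 -174.8   85. ] [ 741.6 -179.    85. ] [ 744.7 -176.    78.7]
plate ends [[587.1 333.   35. ]]
plate ends [[419.  391.2  35. ]]
```

Triangulated positions agree with the known heights, and the bystanders lie clear. Next I bring the wrist camera over the stack.

```bash
cat >> h.py <<'E'
def plan(x,y,z,yaw=None,q=None):
    """tool-frame shift (mm) in present orientation to bring grasp point to x,y,z; tool-z turn (deg) to yaw"""
    s=env.state(); Rt=R.from_euler('xyz',s["tcp_rot"]).as_matrix()
    g=s["eef_pos"]+Rt@[0,0,171]; d=Rt.T@(np.array([x,y,z])-g)
    dy=0 if yaw is None else (yaw-s["tcp_rot"][2]+np.pi/2)%np.pi-np.pi/2
    print("t %.2f grasp %s yaw %.4f open %.4f j6 %.2f F %s"%(s["t"],g.round(1),s["tcp_rot"][2],s["opening"],s["joints"][5],s["ft_force"].round(1)))
    print("shift mm",d.round(1),"turn z deg %.2f"%(-np.degrees(dy)))
E
python3 -c "
from h import *
plan(503,362,250,2.81)"
```

```text
t 0.25 grasp [251.3 572.2 233.5] yaw 2.7278 open 0.9979 j6 -0.11 F [-0.4  0.5 -0.7]
shift mm [-315.   -91.2  -16.5] turn z deg -4.71
```

Request:
apply_moves(
  commands=[
    [0,0,-1,-0.032,-0.009,0,0.095],
    [0,0,-1,-0.032,-0.009,0,0.095],
    [0,0,-1,-0.032,-0.009,0,0.095],
    [0,0,-1,-0.032,-0.009,0,0.095],
    [0,0,-0.7,-0.032,-0.009,0,0.095],
  ],
)

```text
t: 0.67
eef_pos: [384.2, 470.2, 404.8]
tcp_rot: [3.142, -0.0, 2.811]
ft_force: [-0.3, 1.2, -0.7]
opening: 0.996
```

Request:
apply_moves(
  commands=[
    [0,0,0,-0.032,-0.009,0,0.095],
    [0,0,0,-0.032,-0.009,0,0.095],
    [0,0,0,-0.032,-0.009,0,0.095],
    [0,0,0,-0.032,-0.009,0,0.095],
    [0,0,0,-0.02,-0.007,0,0.095],
  ],
)

```text
t: 1.08
eef_pos: [511.4, 380.6, 404.6]
tcp_rot: [-3.142, 0.0, 2.808]
ft_force: [0.0, -0.2, 0.3]
opening: 0.997
```

Request:
apply_moves(
  commands=[
    [0,0,0,0,0,0,0.095],
    [0,0,0,0,0,0,0.095],
  ],
)

```text
t: 1.25
eef_pos: [509.8, 381.8, 404.4]
tcp_rot: [-3.141, -0.0, 2.808]
ft_force: [-0.5, 0.0, -1.0]
opening: 1.002
```

```bash
python3 - <<'E'
from h import *
plan(503,362,250,2.81)
c=cam("wrist"); cv2.imwrite("pics/w0.png",c["bgr"]); print(c["fx"],c["eye"],proj(c,[[475,367,113],[532,352,103],[587,333,35],[419,391,35]]))
print({k:v for k,v in c.items() if k not in("color","bgr","T_tool_cam")})
E
```

```text
t 1.25 grasp [509.7 381.8 233.4] yaw 2.8078 open 1.0019 j6 -0.70 F [-0.5  0.  -1. ]
shift mm [ -0.2 -20.9 -16.6] turn z deg -0.13
304.2254596052778 [437.41993835 406.90617757 383.82091474] [[250.17779845 175.01281512]
 [257.17669259 232.26560432]
 [261.76538981 256.38853797]
 [259.09682735 107.29851936]]
{'fx': 304.2254596052778, 'fy': 304.2254596052778, 'cx': 278.481942524745, 'cy': 205.1965176127658, 'Rw': array([[ 3.27663422e-01, -9.08908179e-01, -2.57919761e-01],
       [ 9.44794468e-01,  3.15306435e-01,  8.91362141e-02],
       [ 3.07126267e-04, -2.72887841e-01,  9.62045806e-01]]), 'eye': array([437.41993835, 406.90617757, 383.82091474])}
```

View pics/w0.png

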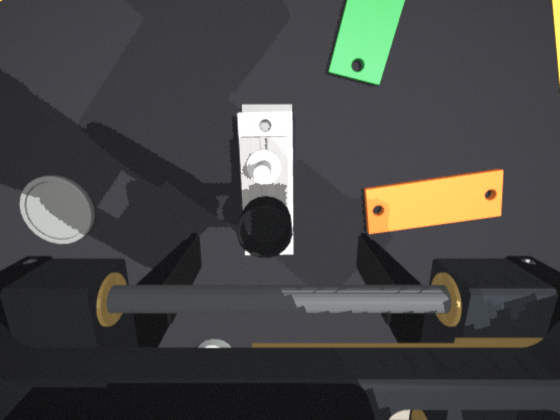

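Wrist view: the silver plate is at (240–292, 105–255), with its near hole at (265,126). The plunger is around (263,170) and the cup at (265,226). Green and orange are well apart from it. Close crop to check the choice and measure:

```bash
python3 - <<'E'
import cv2
i=cv2.imread("pics/w0.png"); cv2.imwrite("pics/w0c.png",cv2.resize(i[95:265,215:315],None,fx=3.5,fy=3.5,interpolation=cv2.INTER_CUBIC))
E
```

```text
(no output)
```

View pics/w0c.png

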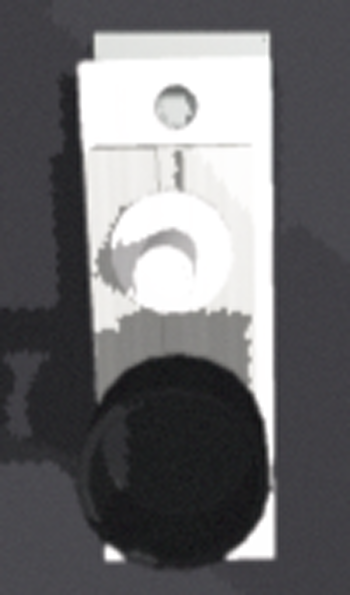

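```bash
python3 - <<'E'
from h import *
np.set_printoptions(precision=1,suppress=True)
c={"fx":304.225,"fy":304.225,"cx":278.48,"cy":205.197,"Rw":np.array([[ 3.27663422e-01, -9.08908179e-01, -2.57919761e-01],[ 9.44794468e-01,  3.15306435e-01,  8.91362141e-02],[ 3.07126267e-04, -2.72887841e-01,  9.62045806e-01]]),"eye":np.array([437.41993835, 406.90617757, 383.82091474])}
f=lambda u:np.array(u)/3.5+np.array([215,95])
P=ray(c,f([(79,62),(269,58),(275,558),(104,560)]),35); print(P, np.linalg.norm(np.diff(P,axis=0,append=P[:1]),axis=1))
h=ray(c,f([(176,105)]),35)[0]; d=P[2]-P[1]; a=np.arctan2(d[1],d[0]); print("ang",a,"hole",h,"center via hole",h[:2]+71*np.array([np.cos(a),np.sin(a)]),"corners mean",P.mean(0))
print("plunger",ray(c,f([(172,251)]),71),ray(c,f([(163,283)]),113),"cup",ray(c,f([(174,466)]),103))
E
```

```text
[[416.6 366.7  35. ]
 [435.  423.4  35. ]
 [597.5 371.5  35. ]
 [578.2 313.5  35. ]] [ 59.6 170.7  61.1 170.2]
ang -0.30928249099901883 hole [438.8 391.1  35. ] center via hole [506.4 369.4] corners mean [506.8 368.8  35. ]
plunger [[477.4 377.5  71. ]] [[479.1 376.4 113. ]] cup [[530.4 360.5 103. ]]
```

Sizes check out (170.4 × 60.3 mm), stack centre ≈ (506.6, 369.1), angle ≈ −0.314, and plunger and cup are 30 mm either side of it. Plunger first.

Request:
apply_moves(
  commands=[
    [0,0,-1.1,0.0285,-0.0138,0,0.095],
    [0,0,0,0,0,0.03,0.095],
    [0,0,0,0,0,0.035,0.095],
    [0,0,0,0,0,0.035,0.095],
    [0,0,0,0,0,0.02,0.095],
  ],
)

```text
t: 1.72
eef_pos: [475.8, 379.4, 281.9]
tcp_rot: [-3.14, -0.002, 2.831]
ft_force: [0.5, -0.2, -0.7]
opening: 1.0
```

Request:
apply_moves(
  commands=[
    [0,0,0,0,0,0,0.095],
    [0,0,0,0,0,0,0.095],
  ],
)

```text
t: 1.88
eef_pos: [477.0, 379.6, 284.6]
tcp_rot: [-3.141, -0.001, 2.83]
ft_force: [-0.2, -0.3, -0.0]
opening: 1.0
```

```bash
python3 - <<'E'
from h import *
plan(478.3,377.5,94,2.8276)
c=cam("wrist"); i=c["bgr"]; cv2.imwrite("pics/w1.png",i)
E
```

```text
t 1.88 grasp [476.8 379.4 113.6] yaw 2.8304 open 1.0003 j6 -0.70 F [-0.2 -0.3 -0. ]
shift mm [-2.1 -1.4 19.6] turn z deg 0.16
```

View pics/w1.png

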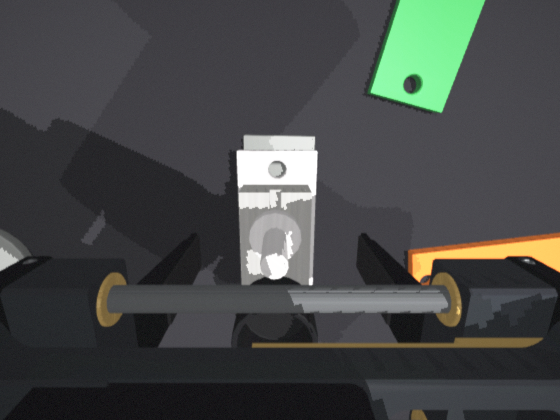

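Jaws are centred on the plate (237–317) and the stem is at (274,266) between the fingers. Descend and grip.

Request:
apply_moves(
  commands=[
    [0,0,0,-0.002,-0.0014,0.01,0.095],
    [0,0,0,0,0,0.0095,0.095],
    [0,0,0,0,0,0,0.095],
    [0,0,0,0,0,0,0.03],
    [0,0,0,0,0,0,0.03],
  ],
)

```text
t: 2.35
eef_pos: [479.3, 376.7, 265.5]
tcp_rot: [3.141, 0.0, 2.829]
ft_force: [-0.1, -0.5, 0.9]
opening: 0.913
```

Request:
apply_moves(
  commands=[
    [0,0,0,0,0,0,0.005],
    [0,0,0,0,0,0,0.005],
    [0,0,0,0,0,0,0.005],
    [0,0,0,0,0,0,0.005],
    [0,0,0,0,0,0,0.005],
  ],
)

```text
t: 2.77
eef_pos: [479.2, 376.8, 265.4]
tcp_rot: [3.141, 0.0, 2.829]
ft_force: [-0.7, -0.7, 0.9]
opening: 0.567
```

Request:
apply_moves(
  commands=[
    [0,0,0,0,0,0,0.005],
    [0,0,0,0,0,0,0.005],
    [0,0,0,0,0,0,0.005],
    [0,0,0,0,0,0,0.005],
    [0,0,0,0,0,0,0.005],
  ],
)

```text
t: 3.18
eef_pos: [479.2, 376.7, 265.3]
tcp_rot: [3.141, 0.0, 2.829]
ft_force: [0.0, 0.9, 0.3]
opening: 0.217
```

Request:
apply_moves(
  commands=[
    [0,0,0,0,0,0,0.005],
    [0,0,0,0,0,0,0.005],
    [0,0,0,0,0,-0.005,0.005],
    [0,0,0,0,0,-0.015,0.005],
    [0,0,0,0,0,-0.02,0.005],
  ],
)

```text
t: 3.6
eef_pos: [479.1, 376.6, 304.7]
tcp_rot: [-3.14, -0.002, 2.829]
ft_force: [-0.1, -0.1, -0.5]
opening: 0.159
```

Request:
apply_moves(
  commands=[
    [0,0,0,0,0,-0.02,0.005],
    [0,0,0,-0.01,-0.01,-0.02,0.005],
    [0,0,0,-0.02,-0.02,0,0.005],
    [0,0,0,-0.022,-0.022,0,0.005],
    [0,0,0,-0.022,-0.022,0,0.005],
  ],
)

```text
t: 4.02
eef_pos: [527.0, 282.7, 346.1]
tcp_rot: [3.141, 0.001, 2.83]
ft_force: [0.7, 0.4, 0.1]
opening: 0.163
```

Request:
apply_moves(
  commands=[
    [0,0,0,-0.022,-0.022,0,0.005],
    [0,0,0,-0.022,-0.022,0,0.005],
    [0,0,0,-0.022,-0.022,0,0.005],
    [0,0,0,-0.022,-0.022,0,0.005],
    [0,0,0,-0.022,-0.022,0,0.005],
  ],
)

```text
t: 4.43
eef_pos: [598.2, 143.6, 345.6]
tcp_rot: [3.141, 0.0, 2.829]
ft_force: [1.1, 0.0, -1.3]
opening: 0.164
```

```bash
python3 - <<'E'
from h import *
plan(668,10,175,None)
c=cam("wrist"); i=c["bgr"]; cv2.imwrite("pics/w2.png",i); print(proj(c,[668,10,9]))
E
```

```text
t 4.43 grasp [598.2 143.6 174.6] yaw 2.8290 open 0.1641 j6 -1.13 F [ 1.1  0.  -1.3]
shift mm [-107.5 -105.7   -0.4] turn z deg -0.00
[[187.51521423 283.05051243]]
```

View pics/w2.png

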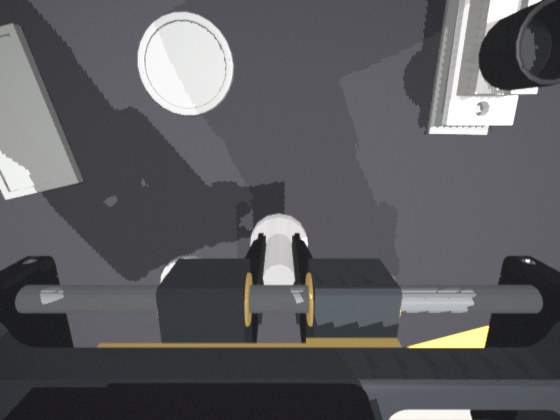

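```bash
python3 - <<'E'
from h import *
np.set_printoptions(precision=1,suppress=True)
c=cam("wrist")
print(ray(c,[(185.5,62.5),(137,62),(234,62),(185,12),(185,114)],9))
t=cam("top");g=cv2.cvtColor(t["bgr"],cv2.COLOR_BGR2GRAY)
for n,(u,v),r,z in [("narrow",(306,167),16,9),("wide",(280,236),20,9)]:
    w=g[v-r:v+r,u-r:u+r]; m=(w>75).astype(np.uint8); 
    cs,_=cv2.findContours(m,cv2.RETR_EXTERNAL,cv2.CHAIN_APPROX_NONE); k=max(cs,key=cv2.contourArea)
    e=cv2.minEnclosingCircle(k); p=np.array(e[0])+[u-r,v-r]; print(n,p,e[1]*3.05,ray(t,p,z))
E
```

```text
[[451.7  95.    9. ]
 [437.   51.2   9. ]
 [465.6 139.    9. ]
 [412.5 111.    9. ]
 [495.   76.2   9. ]]
narrow [305.6 166. ] 33.01364903450012 [[670.1  11.3   9. ]]
wide [267.9 226. ] 38.94753861427307 [[481.6 132.1   9. ]]
```

Plunger held (opening 15.6 mm). The wide dish seen by the wrist, (451.7, 95.0), agrees with the fixed cameras, so I trust the narrow dish at (668.5, 10).

Request:
apply_moves(
  commands=[
    [0,0,0,-0.022,-0.022,0,0.005],
    [0,0,0,-0.022,-0.022,0,0.005],
    [0,0,0,-0.022,-0.022,0.01,0.005],
    [0,0,0,-0.022,-0.021,0.02,0.005],
    [0,0,0,-0.012,-0.012,0.02,0.005],
  ],
)

```text
t: 5.0
eef_pos: [663.3, 18.9, 295.5]
tcp_rot: [3.141, 0.002, 2.829]
ft_force: [-0.1, -1.2, -0.8]
opening: 0.162
```

Request:
apply_moves(
  commands=[
    [0,0,0,0,0,0.02,0.005],
    [0,0,0,0,0,0.02,0.005],
    [0,0,0,0,0,0.01,0.005],
    [0,0,0,0,0,0,0.005],
    [0,0,0,0,0,0,0.005],
  ],
)

```text
t: 5.42
eef_pos: [662.4, 21.1, 245.6]
tcp_rot: [3.142, -0.0, 2.83]
ft_force: [-0.2, 0.2, 0.1]
opening: 0.162
```

```bash
python3 -c "
from h import *
plan(668.5,10,37.3)"
```

```text
t 5.42 grasp [662.4  21.1  74.6] yaw 2.8300 open 0.1622 j6 -1.33 F [-0.2  0.2  0.1]
shift mm [-9.2 -8.7 37.3] turn z deg -0.00
```

Request:
apply_moves(
  commands=[
    [0,0,0,-0.0092,-0.0087,0.01,0.005],
    [0,0,0,0,0,0.015,0.005],
    [0,0,0,0,0,0.006,0.005],
    [0,0,0,0,0,0.003,0.005],
    [0,0,0,0,0,0.002,0.005],
  ],
)

```text
t: 5.83
eef_pos: [668.7, 8.9, 209.3]
tcp_rot: [3.141, 0.0, 2.829]
ft_force: [-0.2, 0.2, -0.5]
opening: 0.162
```

Request:
apply_moves(
  commands=[
    [0,0,0,0,0,0.001,0.005],
    [0,0,0,0,0,0,0.005],
    [0,0,0,0,0,0,0.005],
  ],
)

```text
t: 6.08
eef_pos: [668.6, 9.1, 208.8]
tcp_rot: [3.141, 0.001, 2.829]
ft_force: [-0.5, 0.1, -0.6]
opening: 0.162
```

Request:
apply_moves(
  commands=[
    [0,0,0,0,0,0.0006,0.005],
    [0,0,0,0,0,0.0004,0.005],
    [0,0,0,0,0,0,0.005],
  ],
)

```text
t: 6.33
eef_pos: [668.6, 9.1, 208.2]
tcp_rot: [3.141, 0.001, 2.829]
ft_force: [-2.2, -0.3, 5.7]
opening: 0.16
```

Request:
apply_moves(
  commands=[
    [0,0,0,0,0,0,0.06],
    [0,0,0,0,0,0,0.06],
    [0,0,0,0,0,0,0.06],
    [0,0,0,0,0,0,0.095],
    [0,0,0,0,0,0,0.095],
  ],
)

```text
t: 6.75
eef_pos: [668.5, 9.0, 207.1]
tcp_rot: [3.142, -0.0, 2.829]
ft_force: [-0.2, 0.1, -0.7]
opening: 0.457
```

Request:
apply_moves(
  commands=[
    [0,0,0,0,0,-0.02,0.095],
    [0,0,0,0,0,-0.03,0.095],
    [0,0,0,0,0,-0.035,0.095],
    [0,0,0,0.01,0.0125,-0.03,0.095],
    [0,0,0,0.018,0.0225,-0.01,0.095],
  ],
)

```text
t: 7.17
eef_pos: [653.4, 49.4, 336.7]
tcp_rot: [3.14, 0.006, 2.826]
ft_force: [1.3, -0.2, -0.4]
opening: 0.804
```

Request:
apply_moves(
  commands=[
    [0,0,0,0.02,0.025,0,0.095],
    [0,0,0,0.02,0.025,0,0.095],
    [0,0,0,0.02,0.025,0,0.095],
    [0,0,0,0.02,0.025,0,0.095],
    [0,0,0,0.02,0.025,0,0.095],
  ],
)

```text
t: 7.58
eef_pos: [595.2, 201.9, 332.3]
tcp_rot: [3.141, 0.0, 2.829]
ft_force: [0.1, 0.1, -0.6]
opening: 0.997
```

Request:
apply_moves(
  commands=[
    [0,0,0,0.02,0.025,0,0.095],
    [0,0,0,0.02,0.025,0,0.095],
    [0,0,0,0.02,0.025,0,0.095],
    [0,0,0,0.02,0.025,0,0.095],
    [0,0,0,0.02,0.025,0,0.095],
  ],
)

```text
t: 8.0
eef_pos: [538.4, 351.7, 332.3]
tcp_rot: [3.142, 0.0, 2.829]
ft_force: [0.8, 0.1, -0.1]
opening: 1.0
```

Request:
apply_moves(
  commands=[
    [0,0,0,0,0,0,0.095],
    [0,0,0,0,0,0,0.095],
  ],
)

```text
t: 8.17
eef_pos: [538.4, 351.5, 332.1]
tcp_rot: [-3.141, -0.0, 2.832]
ft_force: [-0.9, -0.1, 0.2]
opening: 0.995
```

```bash
python3 - <<'E'
from h import *
plan(534.5,359.8,90)
c=cam("wrist"); i=c["bgr"]; cv2.imwrite("pics/w3.png",i); print(c["eye"],repr(c["Rw"]))
t=cam("top")["bgr"][130:260,160:350]; t=cv2.resize(t,(665,455),interpolation=cv2.INTER_CUBIC)
E
```

```text
t 8.17 grasp [538.4 351.5 161.1] yaw 2.8318 open 0.9951 j6 -0.79 F [-0.9 -0.1  0.2]
shift mm [ 6.3  6.7 71.1] turn z deg -0.00
[465.53883214 374.92808843 311.46977867] array([[ 3.04909308e-01, -9.16090925e-01, -2.60399177e-01],
       [ 9.52381292e-01,  2.93415135e-01,  8.29302868e-02],
       [ 4.33376667e-04, -2.73285521e-01,  9.61932865e-01]])
```

View pics/w3.png

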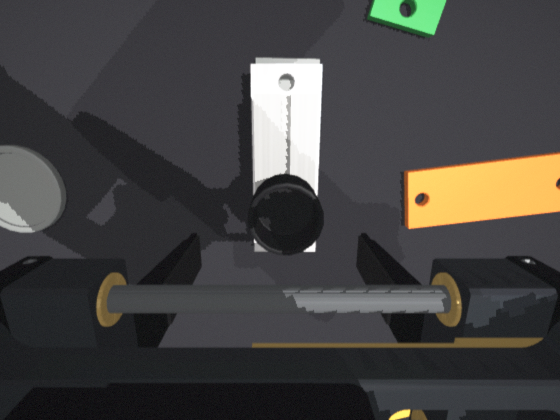

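The cup's rim centre is at about (286.5,216) and the plate's near hole at (286,82).

```bash
python3 - <<'E'
from h import *
c=cam("wrist"); print(ray(c,[(286.5,216),(249,216),(324,216)],103), ray(c,[(286,82)],35)); plan(534.5,359.8,90)
E
```

```text
[[532.40198624 358.23036833 103.        ]
 [524.10071884 332.54741643 103.        ]
 [540.70389758 383.91531252 103.        ]] [[440.01457983 388.73339913  35.        ]]
t 8.32 grasp [539.6 349.4 161.2] yaw 2.8282 open 0.9995 j6 -0.79 F [ 0.2 -0.5  1. ]
shift mm [ 8.1  8.4 71.2] turn z deg -0.00
```

Request:
apply_moves(
  commands=[
    [0,0,0,0.0088,0.0072,0.01,0.095],
    [0,0,0,0,0,0.025,0.095],
    [0,0,0,0,0,0.015,0.095],
    [0,0,0,0,0,0,0.095],
    [0,0,0,0,0,0,0.095],
  ],
)

```text
t: 8.73
eef_pos: [533.1, 359.6, 281.4]
tcp_rot: [-3.14, -0.001, 2.828]
ft_force: [0.5, -0.3, 0.6]
opening: 1.001
```

```bash
python3 -c "
from h import *
plan(533.5,359,90); cam('top'); cam('top'); plan(533.5,359,90)"
```

```text
t 8.73 grasp [532.9 359.5 110.4] yaw 2.8282 open 1.0009 j6 -0.77 F [ 0.5 -0.3  0.6]
shift mm [-0.8 -0.2 20.4] turn z deg -0.00
t 8.83 grasp [533.5 359.9 112. ] yaw 2.8284 open 1.0024 j6 -0.77 F [ 0.  -0.4 -0.6]
shift mm [-0.3 -0.9 22. ] turn z deg -0.00
```

Request:
apply_moves(
  commands=[
    [0,0,0,0,-0.0007,0.012,0.095],
    [0,0,0,0,0,0.01,0.08],
    [0,0,0,0,0,0,0.07],
    [0,0,0,0,0,0,0.04],
    [0,0,0,0,0,0,0.04],
  ],
)

```text
t: 9.25
eef_pos: [532.9, 359.2, 260.2]
tcp_rot: [3.142, -0.0, 2.829]
ft_force: [-0.5, 0.0, -0.1]
opening: 0.774
```

Request:
apply_moves(
  commands=[
    [0,0,0,0,0,0,0.04],
    [0,0,0,0,0,0,0.04],
    [0,0,0,0,0,0,0.04],
    [0,0,0,0,0,0,0.04],
    [0,0,0,0,0,0,0.04],
  ],
)

```text
t: 9.67
eef_pos: [532.9, 359.2, 260.6]
tcp_rot: [3.141, 0.0, 2.829]
ft_force: [-0.2, 0.8, 1.9]
opening: 0.571
```

```bash
python3 -c "
from h import *
plan(451.5,95,160)"
```

```text
t 9.67 grasp [532.9 359.3  89.6] yaw 2.8290 open 0.5712 j6 -0.77 F [-0.2  0.8  1.9]
shift mm [  -3.8 -276.5  -70.5] turn z deg -0.00
```

Request:
apply_moves(
  commands=[
    [0,0,0,0,0,0,0.04],
    [0,0,0,0,0,-0.005,0.04],
    [0,0,0,0,0,-0.015,0.04],
    [0,0,0,0,0,-0.02,0.04],
    [0,0,0,0,-0.01,-0.02,0.04],
  ],
)

```text
t: 10.08
eef_pos: [529.8, 350.4, 320.7]
tcp_rot: [-3.141, -0.001, 2.83]
ft_force: [1.0, -0.5, -1.1]
opening: 0.573
```

Request:
apply_moves(
  commands=[
    [0,0,0,0,-0.02,-0.01,0.04],
    [0,0,0,0,-0.025,0,0.04],
    [0,0,0,0,-0.028,0,0.04],
    [0,0,0,0,-0.028,0,0.04],
    [0,0,0,0,-0.028,0,0.04],
  ],
)

```text
t: 10.5
eef_pos: [489.4, 225.9, 330.5]
tcp_rot: [3.141, 0.0, 2.829]
ft_force: [0.4, 0.6, -0.5]
opening: 0.573
```

Request:
apply_moves(
  commands=[
    [0,0,0,0,-0.028,0,0.04],
    [0,0,0,0,-0.028,0,0.04],
    [0,0,0,-0.003,-0.028,0,0.04],
    [0,0,0,0,-0.028,0,0.04],
    [0,0,0,0,-0.02,0.01,0.04],
  ],
)

```text
t: 10.92
eef_pos: [451.8, 98.8, 321.5]
tcp_rot: [3.141, 0.002, 2.829]
ft_force: [0.9, 0.2, -1.1]
opening: 0.576
```

Request:
apply_moves(
  commands=[
    [0,0,0,0,-0.006,0.025,0.04],
    [0,0,0,0,0,0.03,0.04],
    [0,0,0,0,0,0.02,0.04],
    [0,0,0,0,0,0,0.04],
    [0,0,0,0,0,0,0.04],
  ],
)

```text
t: 11.33
eef_pos: [450.6, 94.7, 245.1]
tcp_rot: [-3.141, -0.002, 2.829]
ft_force: [-0.3, 0.1, -0.7]
opening: 0.577
```

```bash
python3 -c "
from h import *
cam('top');cam('top');plan(451.5,95,32.6)"
```

```text
t 11.43 grasp [451.   94.9  75.3] yaw 2.8293 open 0.5766 j6 -1.19 F [ 0.3  0.4 -1.6]
shift mm [-0.4  0.2 42.7] turn z deg -0.00
```

Request:
apply_moves(
  commands=[
    [0,0,0,0,0,0.015,0.04],
    [0,0,0,0,0,0.015,0.04],
    [0,0,0,0,0,0.007,0.04],
    [0,0,0,0,0,0.003,0.04],
    [0,0,0,0,0,0.0015,0.04],
  ],
)

```text
t: 11.85
eef_pos: [450.7, 94.8, 204.1]
tcp_rot: [3.141, 0.0, 2.829]
ft_force: [0.4, -0.2, -0.7]
opening: 0.573
```

Request:
apply_moves(
  commands=[
    [0,0,0,0,0,0.0008,0.04],
    [0,0,0,0,0,0.0007,0.04],
    [0,0,0,0,0,0,0.04],
  ],
)

```text
t: 12.1
eef_pos: [450.6, 94.8, 203.5]
tcp_rot: [3.141, 0.001, 2.829]
ft_force: [-1.7, -0.3, 10.6]
opening: 0.573
```

Request:
apply_moves(
  commands=[
    [0,0,0,0,0,0,0.095],
    [0,0,0,0,0,0,0.095],
    [0,0,0,0,0,0,0.095],
    [0,0,0,0,0,-0.005,0.095],
    [0,0,0,0,0,-0.015,0.095],
  ],
)

```text
t: 12.52
eef_pos: [450.3, 94.7, 221.6]
tcp_rot: [-3.141, -0.002, 2.829]
ft_force: [-0.4, 0.1, 0.3]
opening: 0.865
```

Request:
apply_moves(
  commands=[
    [0,0,0,0,0,-0.03,0.095],
    [0,0,0,0,0,-0.035,0.095],
    [0,0,0,0,0.01,-0.03,0.095],
    [0,0,0,0,0.02,-0.015,0.095],
    [0,0,0,0,0.03,0,0.095],
  ],
)

```text
t: 12.93
eef_pos: [469.0, 151.5, 336.3]
tcp_rot: [3.139, 0.005, 2.827]
ft_force: [1.0, -0.6, 0.4]
opening: 1.0
```

Request:
apply_moves(
  commands=[
    [0,0,0,0,0.03,0,0.095],
    [0,0,0,0,0.03,0,0.095],
    [0,0,0,0,0.03,0,0.095],
    [0,0,0,0,0.03,0,0.095],
    [0,0,0,0,0.03,0,0.095],
  ],
)

```text
t: 13.35
eef_pos: [515.1, 296.0, 332.7]
tcp_rot: [3.142, 0.0, 2.829]
ft_force: [0.0, -0.2, 0.2]
opening: 0.998
```

Request:
apply_moves(
  commands=[
    [0,0,0,-0.003,0.03,0,0.095],
    [0,0,0,0,0.024,0,0.095],
    [0,0,0,0,0.01,0,0.095],
    [0,0,0,0,0,0,0.095],
    [0,0,0,0,0,0,0.095],
  ],
)

```text
t: 13.77
eef_pos: [537.2, 354.0, 332.0]
tcp_rot: [-3.141, -0.001, 2.83]
ft_force: [0.0, 0.0, 0.6]
opening: 1.0
```

```bash
python3 - <<'E'
from h import *
cam("top");cam("top")
plan(507,368,59)
c=cam("wrist"); i=c["bgr"]; np.savez("w4.npz",**{k:c[k] for k in("fx","fy","cx","cy","Rw","eye")}); cv2.imwrite("pics/w4.png",i)
a=cv2.resize(i[40:270,200:360],None,fx=2.6,fy=2.6,interpolation=cv2.INTER_CUBIC)
t=cam("top")["bgr"][140:270,220:330]; t=cv2.resize(t,None,fx=3,fy=3,interpolation=cv2.INTER_CUBIC)
o=np.zeros((600,760,3),np.uint8); o[:a.shape[0],:a.shape[1]]=a; o[:t.shape[0],425:425+t.shape[1]]=t; cv2.imwrite("pics/w4c.png",o)
plan(507,368,59)
E
```

```text
t 13.87 grasp [537.2 353.3 161.4] yaw 2.8283 open 0.9985 j6 -0.78 F [-0.5 -0.3  0.8]
shift mm [ 33.2   4.8 102.4] turn z deg -0.00
t 13.97 grasp [537.5 353.4 161.6] yaw 2.8280 open 1.0032 j6 -0.78 F [-0.3 -0.3  0.3]
shift mm [ 33.5   4.5 102.6] turn z deg -0.00
```

View pics/w4c.png

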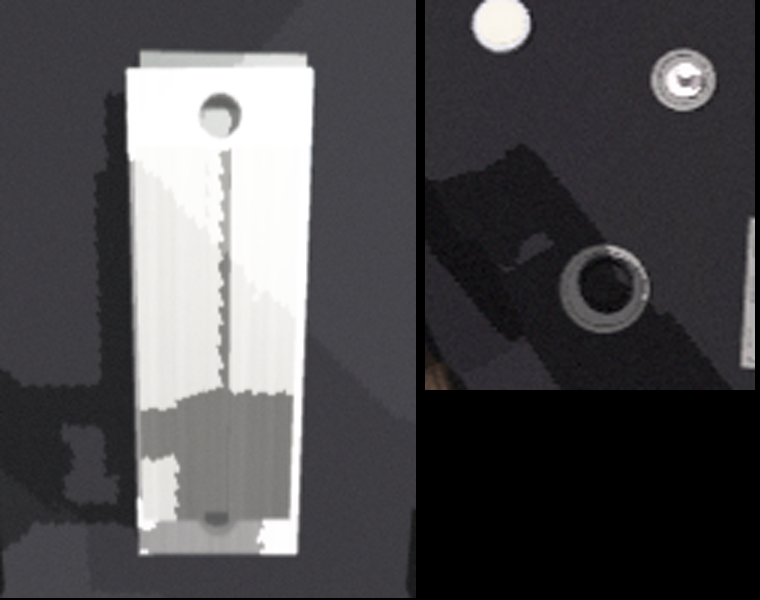

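Left: the plate's near hole is at (221,116) in the crop, plate corners are (127,69), (313,69), (298,553), (139,555), and the block lies centred on it. Right: the plunger stands in the narrow dish and the cup in the wide dish.

```bash
python3 - <<'E'
from h import *
np.set_printoptions(precision=1,suppress=True)
c=dict(np.load("w4.npz")); f=lambda u:np.array(u)/2.6+np.array([200,40])
P=ray(c,f([(127,69),(313,69),(298,553),(139,555)]),35); print(P,P.mean(0),np.linalg.norm(np.diff(P,axis=0,append=P[:1]),axis=1))
for i,j in((1,2),(0,3)): d=P[j]-P[i]; print(np.arctan2(d[1],d[0]))
d=P[1]-P[0];print("n",np.arctan2(d[1],d[0])-np.pi/2); d=P[2]-P[3];print("n",np.arctan2(d[1],d[0])-np.pi/2)
h=ray(c,f([(221,116)]),35)[0];print(h,h[:2]+71*np.array([np.cos(.314),-np.sin(.314)]))
B=ray(c,f([(139,520),(290,520)]),63);print("block far end",B, B.mean(0)[:2]-60*np.array([np.cos(.314),-np.sin(.314)]))
E
```

```text
[[416.7 366.3  35. ]
 [435.2 423.3  35. ]
 [596.7 371.7  35. ]
 [578.8 313.9  35. ]] [506.8 368.8  35. ] [ 59.9 169.5  60.5 170.4]
-0.3093534802928816
-0.3130355292204128
n -0.31327704444777993
n -0.2995802311469684
[439.5 390.9  35. ] [507.  368.9]
block far end [[555.1 324.5  63. ]
 [570.8 373.   63. ]] [505.9 367.3]
```

Request:
apply_moves(
  commands=[
    [0,0,0,0.0339,0.0052,0.005,0.095],
    [0,0,0,0,0,0.03,0.095],
    [0,0,0,0,0,0.03,0.095],
    [0,0,0,0,0,0.02,0.095],
    [0,0,0,0,0,0,0.095],
  ],
)

```text
t: 14.38
eef_pos: [506.3, 368.8, 243.8]
tcp_rot: [-3.137, -0.004, 2.828]
ft_force: [-1.6, -0.4, 0.3]
opening: 1.0
```

```bash
python3 -c "
from h import *
cam('top');cam('top');plan(506.9,368.8,59,2.829)"
```

```text
t 14.48 grasp [507.1 369.4  76.6] yaw 2.8283 open 0.9994 j6 -0.73 F [-0.   0.7  0.2]
shift mm [ 0.  -0.6 17.6] turn z deg -0.04
```

Request:
apply_moves(
  commands=[
    [0,0,0,0,-0.0006,0.01,0.095],
    [0,0,0,0,0,0.0076,0.095],
    [0,0,0,0,0,0,0.08],
    [0,0,0,0,0,0,0.065],
    [0,0,0,0,0,0,0.03],
  ],
)

```text
t: 14.9
eef_pos: [506.9, 369.3, 230.1]
tcp_rot: [3.141, 0.0, 2.829]
ft_force: [0.8, -0.1, -0.7]
opening: 0.844
```

Request:
apply_moves(
  commands=[
    [0,0,0,0,0,0,0.03],
    [0,0,0,0,0,0,0.03],
    [0,0,0,0,0,0,0.03],
    [0,0,0,0,0,0,0.03],
    [0,0,0,0,0,0,0.03],
  ],
)

```text
t: 15.32
eef_pos: [506.7, 369.2, 229.8]
tcp_rot: [-3.141, -0.0, 2.829]
ft_force: [-1.3, -2.7, 2.0]
opening: 0.528
```

Request:
apply_moves(
  commands=[
    [0,0,0,0,0,0,0.03],
    [0,0,0,0,0,0,0.03],
    [0,0,0,0,0,0,0.03],
  ],
)

```text
t: 15.57
eef_pos: [506.7, 369.2, 229.8]
tcp_rot: [-3.141, -0.0, 2.829]
ft_force: [-1.2, -3.2, 4.3]
opening: 0.525
```

```bash
python3 - <<'E'
from h import *
np.set_printoptions(precision=1,suppress=True)
plan(440.5,-89.3,150)
t=cam("top"); g=cv2.cvtColor(t["bgr"],cv2.COLOR_BGR2GRAY)
m=np.zeros_like(g); m[205:275,318:365]=(g[205:275,318:365]>80)*255
k=max(cv2.findContours(m,cv2.RETR_EXTERNAL,cv2.CHAIN_APPROX_NONE)[0],key=cv2.contourArea)
W=ray(t,k[:,0,:],9)[:,:2].astype(np.float32); r=cv2.minAreaRect(W); print("tray",r)
s=cam("side"); print(ray(s,[(221.5,279),(284,263),(290,288.5),(228.5,305.5)],9), "edge pts side guess")
m=np.zeros_like(g); m[175:260,395:440]=(g[175:260,395:440]>110)*255
k=max(cv2.findContours(m,cv2.RETR_EXTERNAL,cv2.CHAIN_APPROX_NONE)[0],key=cv2.contourArea); print("bed",cv2.minAreaRect(ray(t,k[:,0,:],20)[:,:2].astype(np.float32)))
E
```

```text
t 15.57 grasp [506.6 369.1  58.8] yaw 2.8292 open 0.5254 j6 -0.73 F [-1.2 -3.2  4.3]
shift mm [ -77.9 -456.6  -91. ] turn z deg -0.00
tray ((441.6728210449219, -88.5634765625), (87.04015350341797, 154.72740173339844), 84.82135772705078)
[[ 369.7  -48.2    9. ]
 [ 529.2  -66.2    9. ]
 [ 514.2 -137.6    9. ]
 [ 361.9 -122.1    9. ]] edge pts side guess
bed ((504.00823974609375, -321.1766052246094), (206.9025115966797, 65.02217864990234), 9.1502103805542)
```

Request:
apply_moves(
  commands=[
    [0,0,0,0,0,-0.003,0.03],
    [0,0,0,0,0,-0.01,0.03],
    [0,0,0,0,0,-0.02,0.03],
    [0,0,0,0,0,-0.02,0.03],
    [0,0,0,0,-0.008,-0.02,0.03],
  ],
)

```text
t: 16.08
eef_pos: [504.5, 362.5, 303.8]
tcp_rot: [3.141, 0.0, 2.83]
ft_force: [-0.4, -0.6, -3.4]
opening: 0.526
```

Request:
apply_moves(
  commands=[
    [0,0,0,-0.003,-0.018,-0.015,0.03],
    [0,0,0,-0.005,-0.028,0,0.03],
    [0,0,0,-0.005,-0.03,0,0.03],
    [0,0,0,-0.005,-0.03,0,0.03],
    [0,0,0,-0.005,-0.03,0,0.03],
  ],
)

```text
t: 16.5
eef_pos: [483.9, 224.2, 318.2]
tcp_rot: [3.141, 0.001, 2.829]
ft_force: [1.9, -0.2, -3.7]
opening: 0.524
```

Request:
apply_moves(
  commands=[
    [0,0,0,-0.005,-0.03,0,0.03],
    [0,0,0,-0.005,-0.03,0,0.03],
    [0,0,0,-0.005,-0.03,0,0.03],
    [0,0,0,-0.005,-0.03,0,0.03],
    [0,0,0,-0.005,-0.03,0,0.03],
  ],
)

```text
t: 16.92
eef_pos: [461.7, 73.6, 318.2]
tcp_rot: [3.141, 0.001, 2.829]
ft_force: [1.2, -0.2, -4.0]
opening: 0.524
```

Request:
apply_moves(
  commands=[
    [0,0,0,-0.005,-0.03,0,0.03],
    [0,0,0,-0.005,-0.03,0,0.03],
    [0,0,0,-0.005,-0.03,0,0.03],
    [0,0,0,-0.006,-0.03,0,0.03],
    [0,0,0,-0.006,-0.025,0,0.03],
  ],
)

```text
t: 17.33
eef_pos: [442.7, -73.1, 318.2]
tcp_rot: [3.141, 0.001, 2.829]
ft_force: [0.3, 0.6, -2.6]
opening: 0.525
```

Request:
apply_moves(
  commands=[
    [0,0,-3,-0.008,-0.017,0,0.03],
    [0,0,-5,0,0,0,0.03],
    [0,0,-4.9,0,0,0,0.03],
    [0,0,0,0,0,0,0.03],
    [0,0,0,0,0,0,0.03],
  ],
)

```text
t: 17.75
eef_pos: [445.6, -90.1, 318.0]
tcp_rot: [3.142, 0.001, 3.051]
ft_force: [-0.7, 0.6, -4.0]
opening: 0.523
```

```bash
python3 - <<'E'
from h import *
cam("top");cam("top");plan(441.2,-89,29.8,np.pi-.088)
i=cam("wrist")["bgr"]; cv2.imwrite("pics/w5.png",i)
E
```

```text
t 17.85 grasp [445.7 -89.9 146.9] yaw 3.0519 open 0.5262 j6 -1.83 F [ 0.6 -1.1 -4. ]
shift mm [  4.6   0.5 117.1] turn z deg -0.09
```

View pics/w5.png

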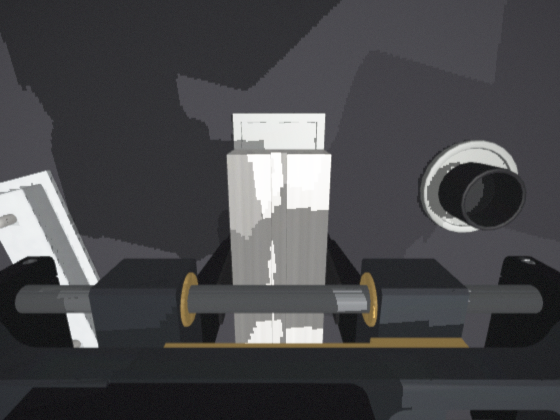

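The block (228–330) is centred over the tray (233–326) and parallel. The cup sits in its dish at right.

Request:
apply_moves(
  commands=[
    [0,0,0,0.0046,0.0005,0.01,0.03],
    [0,0,0,0,0,0.025,0.03],
    [0,0,0,0,0,0.03,0.03],
    [0,0,0,0,0,0.025,0.03],
    [0,0,0,0,0,0.01,0.03],
  ],
)

```text
t: 18.32
eef_pos: [440.7, -88.9, 215.2]
tcp_rot: [3.141, -0.003, 3.053]
ft_force: [-0.4, 0.1, -4.0]
opening: 0.522
```

Request:
apply_moves(
  commands=[
    [0,0,0,0,0,0.005,0.03],
    [0,0,0,0,0,0.004,0.03],
    [0,0,0,0,0,0.003,0.03],
    [0,0,0,0,0,0.002,0.03],
    [0,0,0,0,0,0,0.03],
  ],
)

```text
t: 18.73
eef_pos: [441.1, -89.2, 203.9]
tcp_rot: [-3.141, 0.001, 3.054]
ft_force: [-0.2, -0.8, -4.5]
opening: 0.525
```

```bash
python3 -c "
from h import *
cam('top');plan(441.2,-89,29.8,3.0536)"
```

```text
t 18.78 grasp [441.2 -89.3  33.1] yaw 3.0541 open 0.5248 j6 -1.83 F [ 1.1  0.7 -3.1]
shift mm [0.1 0.3 3.3] turn z deg 0.03
```

Request:
apply_moves(
  commands=[
    [0,0,0,0,0,0.0015,0.03],
    [0,0,0,0,0,0.001,0.03],
    [0,0,0,0,0,0.0008,0.03],
    [0,0,0,0,0,0.0005,0.03],
    [0,0,0,0,0,0,0.03],
  ],
)

```text
t: 19.2
eef_pos: [441.0, -89.2, 200.7]
tcp_rot: [-3.141, 0.001, 3.054]
ft_force: [-2.6, 2.1, 14.3]
opening: 0.524
```

Request:
apply_moves(
  commands=[
    [0,0,0,0,0,0,0.095],
    [0,0,0,0,0,0,0.095],
    [0,0,0,0,0,0,0.095],
    [0,0,0,0,0,-0.005,0.095],
    [0,0,0,0,0,-0.02,0.095],
  ],
)

```text
t: 19.62
eef_pos: [440.7, -89.2, 223.6]
tcp_rot: [3.141, -0.004, 3.054]
ft_force: [0.5, 0.5, -0.4]
opening: 0.821
```

Request:
apply_moves(
  commands=[
    [0,0,0,0,0,-0.035,0.095],
    [0,0,0,0,0,-0.035,0.095],
    [0,0,0,-0.01,-0.02,-0.03,0.095],
    [0,0,0,-0.015,-0.027,-0.01,0.095],
    [0,0,0,-0.015,-0.027,0,0.095],
  ],
)

```text
t: 20.03
eef_pos: [474.7, -167.0, 338.5]
tcp_rot: [-3.14, 0.005, 3.056]
ft_force: [0.3, 0.0, 0.1]
opening: 0.996
```

Request:
apply_moves(
  commands=[
    [0,0,0,-0.015,-0.027,0,0.095],
    [0,0,0,-0.015,-0.027,0,0.095],
    [0,0,0,-0.015,-0.027,0,0.095],
    [0,0,0,-0.015,-0.027,0,0.095],
    [0,0,0,-0.015,-0.027,0,0.095],
  ],
)

```text
t: 20.45
eef_pos: [537.6, -308.9, 335.1]
tcp_rot: [3.141, -0.0, 3.054]
ft_force: [0.4, 0.3, 0.4]
opening: 0.999
```

Request:
apply_moves(
  commands=[
    [0,0,-4,-0.001,-0.009,0,0.095],
    [0,0,-5,0,0,0,0.095],
    [0,0,-5.1,0,0,0,0.095],
    [0,0,0,0,0,0,0.095],
    [0,0,0,0,0,0,0.095],
  ],
)

```text
t: 20.87
eef_pos: [537.4, -316.5, 334.9]
tcp_rot: [3.141, -0.0, -2.986]
ft_force: [-0.2, -0.7, -0.1]
opening: 1.002
```

```bash
python3 - <<'E'
from h import *
cam("top");cam("top");plan(537.4,-316.6,165,3.30)
c=cam("wrist"); i=c["bgr"]; np.savez("w6.npz",**{k:c[k] for k in("fx","fy","cx","cy","Rw","eye")}); cv2.imwrite("pics/w6.png",i)
plan(537.4,-316.6,165,3.30)
a=cv2.resize(i[20:280,180:380],None,fx=2.2,fy=2.2,interpolation=cv2.INTER_CUBIC)
t=cam("top")["bgr"][130:280,240:370]; t=cv2.resize(t,None,fx=2.5,fy=2.5,interpolation=cv2.INTER_CUBIC)
o=np.zeros((600,780,3),np.uint8); o[:a.shape[0],:a.shape[1]]=a; o[:t.shape[0],450:450+t.shape[1]]=t; cv2.imwrite("pics/w6c.png",o)
E
```

```text
t 20.97 grasp [ 537.5 -316.3  164. ] yaw -2.9854 open 0.9998 j6 -2.36 F [ 0.7 -0.8 -0.2]
shift mm [ 0.1 -0.3 -1. ] turn z deg -0.13
t 21.02 grasp [ 537.5 -316.3  164. ] yaw -2.9849 open 1.0004 j6 -2.37 F [ 0.8  0.1 -0.6]
shift mm [ 0.2 -0.3 -1. ] turn z deg -0.10
```

View pics/w6c.png

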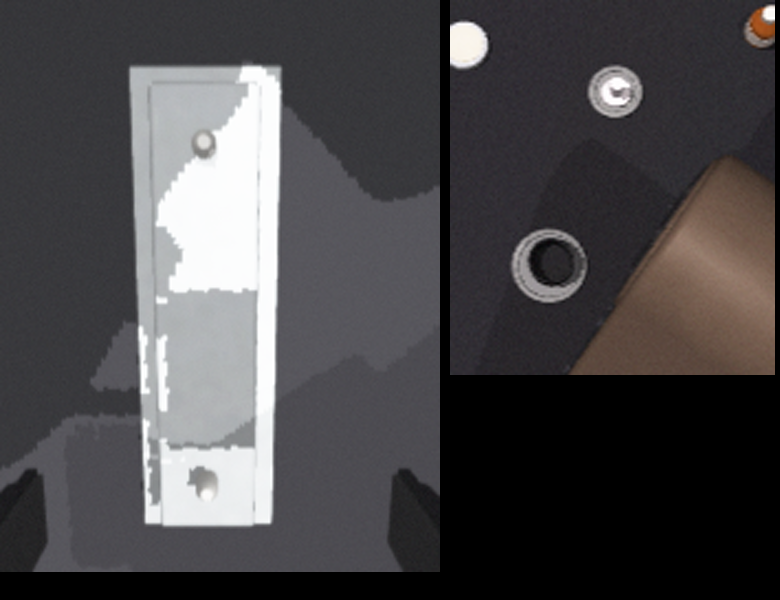

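Bed view: near dowel tip at about (204,139), far dowel tip at about (207,493) in the crop. Right: the plunger and cup are in their dishes. I'll fit the bed model and overlay it for a precise check.

```bash
python3 - <<'E'
from h import *
from scipy.optimize import least_squares
np.set_printoptions(precision=2,suppress=True)
c=dict(np.load("w6.npz")); f=lambda u:np.array(u,float)/2.2+np.array([180,20])
# bed-frame points: near end is -x (toward base)
M=np.array([[-95,22,30],[-95,-22,30],[95,22,30],[95,-22,30],[-105,32,6],[-105,-32,6],[-71,0,48],[71,0,48]],float)
# image left = ? tool -y side; sign solved by trying both
u=f([(149,82),(260,82),(163,525),(254,525),(130,67),(281,67),(204,139),(207,493)])
def W(p,M): C,S=np.cos(p[2]),np.sin(p[2]); return np.c_[p[0]+C*M[:,0]-S*M[:,1],p[1]+S*M[:,0]+C*M[:,1],M[:,2]]
for sg in(1,-1):
    N=M*[1,sg,1]; r=least_squares(lambda p:(proj(c,W(p,N))-u).ravel(),[504,-322,.16],loss="soft_l1"); print(sg,r.x,r.cost);
    if sg==1 or r.cost<best[1]: best=(r.x,r.cost,N)
p=best[0];print((proj(c,W(p,best[2]))-u)); np.save("bed.npy",p)
D=ray(c,u[6:],48);d=D[1]-D[0];print("from tips",D.mean(0),np.linalg.norm(d),np.arctan2(d[1],d[0]))
i=cv2.imread("pics/w6.png"); k=8; th=np.linspace(0,2*np.pi,40)
out=[]
for x,y0,x0 in((-71,65,252),(71,215,252)):
    a=cv2.resize(i[y0:y0+45,x0:x0+45],None,fx=k,fy=k,interpolation=cv2.INTER_CUBIC)
    for r,z,col in((5,30,(0,0,255)),(5,43,(0,200,0)),(2.5,48,(255,0,0))):
        q=(proj(c,W(p,np.c_[x+r*np.cos(th),r*np.sin(th),0*th+z]))-[x0,y0]+.5)*k
        cv2.polylines(a,[q.astype(np.int32)],True,col,1)
    out.append(a)
cv2.imwrite("pics/w6d.png",np.hstack(out))
E
```

```text
1 [ 506.   -325.83    0.16] 321.5570679216171
-1 [ 505.97 -325.73    0.16] 4.043984602712236
[[-0.54 -0.66]
 [ 0.58 -0.87]
 [-0.97  1.21]
 [ 0.63  1.05]
 [-0.54 -0.58]
 [ 0.38 -0.87]
 [ 0.13  1.15]
 [ 0.1   1.  ]]
from tips [ 505.04 -325.97   48.  ] 141.85906049167116 0.16005688841538088
```

View pics/w6d.png

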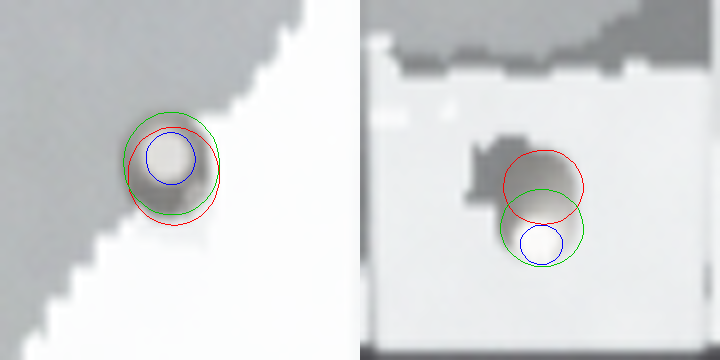

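The overlay fits both dowels: bed centre (506.0, −325.7), angle 0.160. Now back to the plate.

Request:
apply_moves(
  commands=[
    [0,0,0,-0.003,0.018,0,0.095],
    [0,0,0,-0.005,0.033,0,0.095],
    [0,0,0,-0.0053,0.034,0,0.095],
    [0,0,0,-0.0053,0.034,0,0.095],
    [0,0,0,-0.0053,0.034,0,0.095],
  ],
)

```text
t: 21.48
eef_pos: [536.4, -159.4, 334.9]
tcp_rot: [3.141, 0.0, -2.984]
ft_force: [1.7, -0.0, -0.2]
opening: 0.998
```

Request:
apply_moves(
  commands=[
    [0,0,0,-0.0053,0.034,0,0.095],
    [0,0,0,-0.0053,0.034,0,0.095],
    [0,0,0,-0.0053,0.034,0,0.095],
    [0,0,0,-0.0053,0.034,0,0.095],
    [0,0,0,-0.0053,0.034,0,0.095],
  ],
)

```text
t: 21.9
eef_pos: [535.5, 12.8, 335.0]
tcp_rot: [3.141, 0.0, -2.984]
ft_force: [0.5, -0.1, -0.6]
opening: 1.0
```

Request:
apply_moves(
  commands=[
    [0,0,0,-0.0053,0.034,0,0.095],
    [0,0,0,-0.0053,0.034,0,0.095],
    [0,0,0,-0.0053,0.034,0,0.095],
    [0,0,0,-0.0053,0.034,0,0.095],
    [0,0,0,-0.0053,0.034,0,0.095],
  ],
)

```text
t: 22.32
eef_pos: [534.5, 184.8, 335.0]
tcp_rot: [3.141, 0.0, -2.983]
ft_force: [0.9, -0.4, 0.4]
opening: 1.001
```

Request:
apply_moves(
  commands=[
    [0,0,0,-0.0053,0.034,0,0.095],
    [0,0,0,-0.0053,0.034,0,0.095],
    [0,0,0,-0.0053,0.034,0,0.095],
    [0,0,0,-0.0053,0.034,0,0.095],
    [0,0,5,-0.0053,0.032,0,0.095],
  ],
)

```text
t: 22.73
eef_pos: [533.9, 355.0, 335.0]
tcp_rot: [3.141, -0.0, -3.069]
ft_force: [0.9, 0.4, -0.6]
opening: 1.001
```

Request:
apply_moves(
  commands=[
    [0,0,5.5,0,0,0,0.095],
    [0,0,5.5,0,0,0,0.095],
    [0,0,5.5,0,0,0,0.095],
    [0,0,5.4,0,0,0,0.095],
    [0,0,0,0,0,0,0.095],
  ],
)

```text
t: 23.15
eef_pos: [534.3, 353.1, 334.9]
tcp_rot: [-3.142, -0.0, 2.826]
ft_force: [0.4, -0.6, -0.4]
opening: 0.999
```

```bash
python3 - <<'E'
from h import *
cam("top");cam("top");plan(537.4,353.3,164,2.8300)
E
```

```text
t 23.25 grasp [534.6 352.9 163.9] yaw 2.8339 open 0.9974 j6 -0.78 F [ 0.3 -0.1 -1.3]
shift mm [-2.6  1.3 -0.1] turn z deg 0.22
```

```bash
python3 - <<'E'
from h import *
cam("top");plan(537.4,353.3,164,2.8300)
c=cam("wrist"); i=c["bgr"]; np.savez("w7.npz",**{k:c[k] for k in("fx","fy","cx","cy","Rw","eye")}); cv2.imwrite("pics/w7.png",i)
p=[506.9,368.8,-.313]
def W(p,M): C,S=np.cos(p[2]),np.sin(p[2]); return np.c_[p[0]+C*M[:,0]-S*M[:,1],p[1]+S*M[:,0]+C*M[:,1],M[:,2]]
x0,y0,k=225,50,0; th=np.linspace(0,2*np.pi,40); out=[]
for x,z in((-71,35),(71,35)):
    u,v=proj(c,W(p,np.array([[x,0,z]])))[0].round().astype(int)-[50,30]; k=7 
    a=cv2.resize(i[v:v+60,u:u+110],None,fx=k,fy=k,interpolation=cv2.INTER_CUBIC)
    f=lambda q:((q-[u,v]+.5)*k).astype(np.int32)
    cv2.polylines(a,[f(proj(c,W(p,np.c_[x+7*np.cos(th),7*np.sin(th),0*th+z])))],True,(0,0,255),1)
    cv2.polylines(a,[f(proj(c,W(p,np.array([[-85,30,35],[85,30,35],[85,-30,35],[-85,-30,35]]))))],True,(0,200,0),1)
    print(u,v); out.append(a[60:360])
cv2.imwrite("pics/w7d.png",np.vstack(out))
E
```

```text
t 23.30 grasp [534.7 352.8 164. ] yaw 2.8338 open 1.0012 j6 -0.78 F [-0.7  0.7  0.4]
shift mm [-2.4  1.3 -0. ] turn z deg 0.22
237 58
235 211
```

View pics/w7d.png

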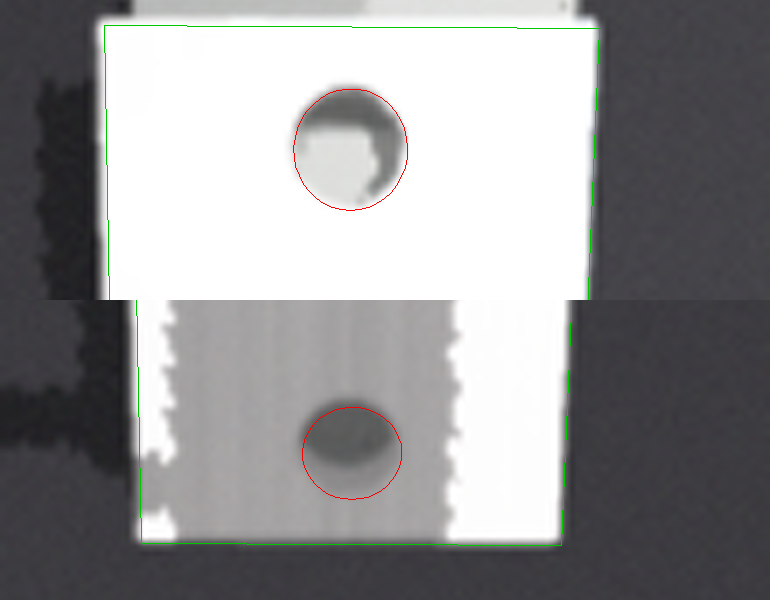

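The plate model is off by only about 0.5 mm towards the base, so the plate centre is ≈ (506.4, 369.0), angle −0.313. Descending on it.

Request:
apply_moves(
  commands=[
    [0,0,0.3,0.0319,0.0069,0.005,0.095],
    [0,0,0,0,0,0.03,0.095],
    [0,0,0,0,0,0.035,0.095],
    [0,0,0,0,0,0.03,0.095],
    [0,0,0,0,0,0.01,0.095],
  ],
)

```text
t: 23.77
eef_pos: [506.0, 368.5, 221.1]
tcp_rot: [-3.138, -0.003, 2.827]
ft_force: [-1.1, -0.4, 0.3]
opening: 0.997
```

Request:
apply_moves(
  commands=[
    [0,0,0,0,0,0,0.095],
    [0,0,0,0,0,0,0.095],
  ],
)

```text
t: 23.93
eef_pos: [507.3, 369.0, 225.5]
tcp_rot: [3.141, 0.0, 2.826]
ft_force: [-0.6, 0.1, -1.1]
opening: 1.001
```

```bash
python3 -c "
from h import *
cam('top');plan(506.4,369,30,2.8286);cam('top');plan(506.4,369,30,2.8286)"
```

```text
t 23.98 grasp [507.7 369.2  55.3] yaw 2.8259 open 1.0006 j6 -0.73 F [ 1.1  0.2 -0.6]
shift mm [ 1.2 -0.6 25.3] turn z deg -0.16
t 24.03 grasp [507.8 369.3  55.7] yaw 2.8258 open 0.9976 j6 -0.73 F [ 0.5 -0.3  0.8]
shift mm [ 1.3 -0.7 25.7] turn z deg -0.16
```

Request:
apply_moves(
  commands=[
    [0,0,-0.15,0.0013,-0.0007,0.01,0.095],
    [0,0,0,0,0,0.01,0.095],
    [0,0,0,0,0,0.0055,0.095],
    [0,0,0,0,0,0,0.085],
    [0,0,0,0,0,0,0.075],
  ],
)

```text
t: 24.45
eef_pos: [505.4, 368.6, 198.9]
tcp_rot: [-3.141, -0.001, 2.828]
ft_force: [0.3, -0.3, 0.2]
opening: 0.911
```

```bash
python3 -c "
from h import *
cam('top');cam('top');plan(506.4,369,30,2.8286)"
```

```text
t 24.55 grasp [505.6 368.7  28.5] yaw 2.8281 open 0.8327 j6 -0.73 F [-0.1  0.2  0.4]
shift mm [-0.7  0.6 -1.5] turn z deg -0.03
```

Request:
apply_moves(
  commands=[
    [0,0,0,-0.0007,0.0006,-0.0012,0.075],
    [0,0,0,0,0,0,0.075],
    [0,0,0,0,0,0,0.07],
    [0,0,0,0,0,0,0.04],
    [0,0,0,0,0,0,0.04],
  ],
)

```text
t: 24.97
eef_pos: [506.3, 368.9, 200.6]
tcp_rot: [3.141, 0.0, 2.828]
ft_force: [-0.4, 0.1, -0.2]
opening: 0.65
```

Request:
apply_moves(
  commands=[
    [0,0,0,0,0,0,0.04],
    [0,0,0,0,0,0,0.04],
    [0,0,0,0,0,0,0.04],
    [0,0,0,0,0,0,0.04],
    [0,0,0,0,0,0,0.04],
  ],
)

```text
t: 25.38
eef_pos: [506.3, 368.9, 200.6]
tcp_rot: [3.142, 0.0, 2.828]
ft_force: [-0.8, -0.5, 3.0]
opening: 0.629
```

```bash
python3 -c "
from h import *
cam('top');plan(506.4,369,30,2.8286);cam('top');plan(506,-325.7,140,3.3016)"
```

```text
t 25.43 grasp [506.3 368.9  29.6] yaw 2.8282 open 0.6301 j6 -0.73 F [-0.7 -1.9  3.3]
shift mm [-0.1  0.1 -0.4] turn z deg -0.02
t 25.48 grasp [506.3 368.9  29.6] yaw 2.8282 open 0.6265 j6 -0.73 F [-0.6 -1.2  3.5]
shift mm [-213.9 -660.8 -110.4] turn z deg -27.13
```

Request:
apply_moves(
  commands=[
    [0,0,0,0,0,-0.003,0.04],
    [0,0,0,0,0,-0.012,0.04],
    [0,0,0,0,0,-0.02,0.04],
    [0,0,0,0,0,-0.025,0.04],
    [0,0,0,0,0,-0.025,0.04],
  ],
)

```text
t: 25.9
eef_pos: [506.1, 368.9, 286.8]
tcp_rot: [-3.141, -0.001, 2.828]
ft_force: [0.3, -0.3, -3.7]
opening: 0.629
```

Request:
apply_moves(
  commands=[
    [0,0,0,-0.002,-0.006,-0.02,0.04],
    [0,0,0,-0.005,-0.015,-0.006,0.04],
    [0,0,0,-0.009,-0.028,0,0.04],
    [0,0,0,-0.009,-0.028,0,0.04],
    [0,0,0,-0.009,-0.028,0,0.04],
  ],
)

```text
t: 26.32
eef_pos: [505.6, 256.7, 311.3]
tcp_rot: [-3.141, -0.0, 2.829]
ft_force: [1.3, -1.1, -4.3]
opening: 0.627
```

Request:
apply_moves(
  commands=[
    [0,0,0,-0.009,-0.028,0,0.04],
    [0,0,0,-0.009,-0.028,0,0.04],
    [0,0,0,-0.009,-0.028,0,0.04],
    [0,0,0,-0.009,-0.028,0,0.04],
    [0,0,0,-0.009,-0.028,0,0.04],
  ],
)

```text
t: 26.73
eef_pos: [505.1, 109.4, 311.2]
tcp_rot: [-3.141, -0.001, 2.828]
ft_force: [0.7, -0.7, -3.5]
opening: 0.631
```

Request:
apply_moves(
  commands=[
    [0,0,0,-0.009,-0.028,0,0.04],
    [0,0,0,-0.009,-0.028,0,0.04],
    [0,0,0,-0.009,-0.028,0,0.04],
    [0,0,0,-0.009,-0.028,0,0.04],
    [0,0,0,-0.009,-0.028,0,0.04],
  ],
)

```text
t: 27.15
eef_pos: [504.6, -37.5, 311.3]
tcp_rot: [-3.142, -0.001, 2.828]
ft_force: [0.5, 0.4, -3.8]
opening: 0.628
```

Request:
apply_moves(
  commands=[
    [0,0,0,-0.009,-0.028,0,0.04],
    [0,0,0,-0.009,-0.028,0,0.04],
    [0,0,0,-0.009,-0.028,0,0.04],
    [0,0,0,-0.009,-0.028,0,0.04],
    [0,0,0,-0.009,-0.028,0,0.04],
  ],
)

```text
t: 27.57
eef_pos: [504.1, -184.5, 311.2]
tcp_rot: [3.141, -0.001, 2.828]
ft_force: [0.8, -0.6, -3.3]
opening: 0.623
```

Request:
apply_moves(
  commands=[
    [0,0,0,-0.009,-0.028,0,0.04],
    [0,0,0,-0.009,-0.028,0,0.04],
    [0,0,0,-0.009,-0.028,0,0.04],
    [0,0,0,-0.009,-0.028,0,0.04],
    [0,0,-3,-0.006,-0.018,0,0.04],
  ],
)

```text
t: 27.98
eef_pos: [503.8, -322.0, 311.0]
tcp_rot: [-3.142, -0.0, 2.878]
ft_force: [0.5, 0.3, -3.2]
opening: 0.627
```

Request:
apply_moves(
  commands=[
    [0,0,-5,0,0,0,0.04],
    [0,0,-5,0,0,0,0.04],
    [0,0,-5,0,0,0,0.04],
    [0,0,-5,0,0,0,0.04],
    [0,0,-4,0,0,0,0.04],
  ],
)

```text
t: 28.4
eef_pos: [504.0, -319.6, 310.9]
tcp_rot: [3.141, -0.001, -2.98]
ft_force: [0.2, 0.3, -2.3]
opening: 0.625
```

```bash
python3 -c "
from h import *
cam('top');cam('top');cam('top');plan(506,-325.7,85,3.3016)"
```

```text
t 28.55 grasp [ 504.2 -319.3  140.1] yaw -2.9860 open 0.6278 j6 -2.40 F [ 0.4  0.7 -2.9]
shift mm [-0.8 -6.7 55.1] turn z deg -0.26
```

Request:
apply_moves(
  commands=[
    [0,0,-0.25,-0.0008,-0.0067,0.015,0.04],
    [0,0,0,0,0,0.025,0.04],
    [0,0,0,0,0,0.015,0.04],
    [0,0,0,0,0,0,0.04],
    [0,0,0,0,0,0,0.04],
  ],
)

```text
t: 28.97
eef_pos: [506.6, -325.8, 256.1]
tcp_rot: [3.14, -0.001, -2.981]
ft_force: [-0.9, 0.2, -2.8]
opening: 0.628
```

```bash
python3 - <<'E'
from h import *
cam('top');cam('top');cam('top');plan(506,-325.7,60,3.3016)
c=cam("wrist"); i=c["bgr"]; np.savez("w8.npz",**{k:c[k] for k in("fx","fy","cx","cy","Rw","eye")}); cv2.imwrite("pics/w8.png",i)
p=[506,-325.7,.16]; th=np.linspace(0,2*np.pi,60); k=5; v,u=60,200
def W(p,M): C,S=np.cos(p[2]),np.sin(p[2]); return np.c_[p[0]+C*M[:,0]-S*M[:,1],p[1]+S*M[:,0]+C*M[:,1],M[:,2]]
a=cv2.resize(i[v:v+120,u:u+160],None,fx=k,fy=k,interpolation=cv2.INTER_CUBIC)
f=lambda q:((q-[u,v]+.5)*k).astype(np.int32)
for r,z,col in((7,90,(0,0,255)),(5,43,(0,200,0)),(2.5,48,(255,0,0))):
    cv2.polylines(a,[f(proj(c,W(p,np.c_[-71+r*np.cos(th),r*np.sin(th),0*th+z])))],True,col,1)
cv2.polylines(a,[f(proj(c,W(p,np.array([[-85,30,90.4],[0,30,90.4],[0,-30,90.4],[-85,-30,90.4]]))))],True,(0,200,200),1)
cv2.imwrite("pics/w8d.png",a)
E
```

```text
t 29.12 grasp [ 507.2 -326.    86.7] yaw -2.9802 open 0.6304 j6 -2.41 F [ 0.2  0.2 -3.3]
shift mm [ 1.2  0.6 26.7] turn z deg 0.08
```

View pics/w8d.png

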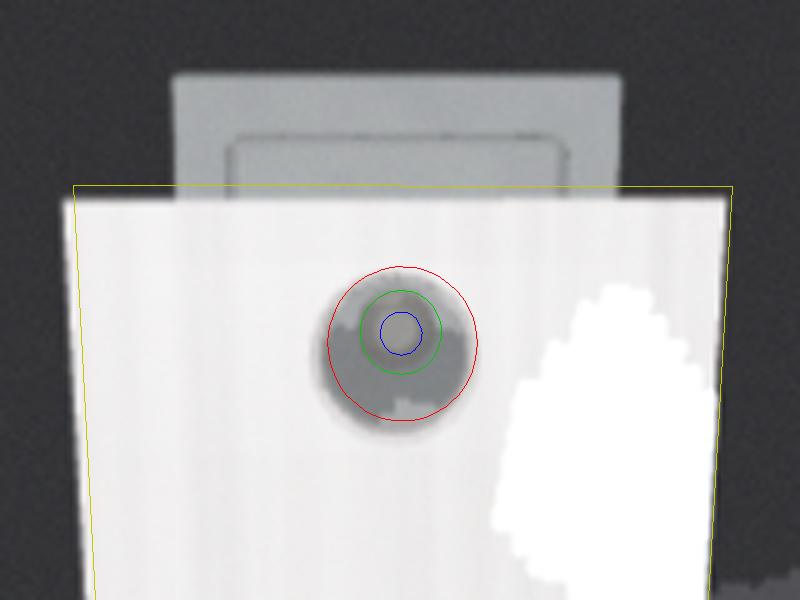

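The dowel matches the model, and the hole sits about 1.1 mm (down) and 0.8 mm (left) off. That agrees with the 1.2/0.6 mm still to go by the pose. Correct and come just above the dowels.

Request:
apply_moves(
  commands=[
    [0,0,0.08,0.0012,0.0007,0.01,0.04],
    [0,0,0,0,0,0.01,0.04],
    [0,0,0,0,0,0.007,0.04],
    [0,0,0,0,0,0,0.04],
    [0,0,0,0,0,0,0.04],
  ],
)

```text
t: 29.58
eef_pos: [505.6, -325.2, 228.7]
tcp_rot: [3.14, -0.001, -2.981]
ft_force: [-0.1, 1.2, -1.8]
opening: 0.63
```

```bash
python3 -c "
from h import *
cam('top');cam('top');cam('top');plan(506,-325.7,34.6,3.3016);cam('top');plan(506,-325.7,34.6,3.3016)"
```

```text
t 29.73 grasp [ 505.8 -325.3   58.7] yaw -2.9808 open 0.6303 j6 -2.41 F [-0.4 -0.8 -2.8]
shift mm [-0.2 -0.4 24.1] turn z deg 0.04
t 29.78 grasp [ 505.8 -325.3   58.8] yaw -2.9808 open 0.6289 j6 -2.41 F [-0.6 -0.2 -3.4]
shift mm [-0.2 -0.4 24.2] turn z deg 0.04
```

Request:
apply_moves(
  commands=[
    [0,0,0,-0.0002,-0.0003,0.003,0.04],
    [0,0,0,0,0,0.003,0.04],
    [0,0,0,0,0,0.003,0.04],
    [0,0,0,0,0,0.003,0.04],
    [0,0,0,0,0,0,0.04],
  ],
)

```text
t: 30.2
eef_pos: [505.7, -325.4, 216.8]
tcp_rot: [3.141, -0.001, -2.981]
ft_force: [-0.2, 0.4, -3.4]
opening: 0.628
```

Request:
apply_moves(
  commands=[
    [0,0,0,0,0,0.003,0.04],
    [0,0,0,0,0,0.003,0.04],
    [0,0,0,0,0,0.002,0.04],
    [0,0,0,0,0,0.001,0.04],
    [0,0,0,0,0,0,0.04],
  ],
)

```text
t: 30.62
eef_pos: [505.8, -325.4, 208.2]
tcp_rot: [3.141, -0.0, -2.981]
ft_force: [0.3, -0.5, -3.3]
opening: 0.631
```

```bash
python3 -c "
from h import *
cam('top');cam('top');plan(506,-325.7,34.6,3.3016)"
```

```text
t 30.72 grasp [ 505.9 -325.5   37.5] yaw -2.9808 open 0.6287 j6 -2.41 F [ 0.4 -0.3 -2.8]
shift mm [-0.1 -0.3  2.9] turn z deg 0.04
```

Both dowels entered without any side force. Lower the rest to contact.

Request:
apply_moves(
  commands=[
    [0,0,0,0,0,0.001,0.04],
    [0,0,0,0,0,0.001,0.04],
    [0,0,0,0,0,0.0008,0.04],
    [0,0,0,0,0,0.0005,0.04],
    [0,0,0,0,0,0,0.04],
  ],
)

```text
t: 31.13
eef_pos: [505.8, -325.5, 205.6]
tcp_rot: [-3.141, 0.0, -2.981]
ft_force: [-1.1, 1.0, 2.8]
opening: 0.628
```

Request:
apply_moves(
  commands=[
    [0,0,0,0,0,0.0005,0.04],
    [0,0,0,0,0,0,0.04],
    [0,0,0,0,0,0,0.095],
    [0,0,0,0,0,0,0.095],
    [0,0,0,0,0,0,0.095],
  ],
)

```text
t: 31.55
eef_pos: [505.9, -325.5, 204.7]
tcp_rot: [-3.141, 0.0, -2.981]
ft_force: [-0.2, -0.5, -0.3]
opening: 0.786
```

Request:
apply_moves(
  commands=[
    [0,0,0,0,0,0,0.095],
    [0,0,0,0,0,0,0.095],
    [0,0,0,0,0,-0.01,0.095],
    [0,0,0,0,0,-0.02,0.095],
    [0,0,0,0,0,-0.03,0.095],
  ],
)

```text
t: 31.97
eef_pos: [505.6, -325.3, 264.0]
tcp_rot: [3.139, -0.003, -2.981]
ft_force: [0.2, -0.4, 0.4]
opening: 0.997
```

Request:
apply_moves(
  commands=[
    [0,0,0,0,0,-0.035,0.095],
    [0,0,0,0,0,-0.03,0.095],
    [0,0,0,-0.03,0,0,0.095],
    [0,0,0,0,0,0,0.095],
    [0,0,0,0,0,0,0.095],
  ],
)

```text
t: 32.38
eef_pos: [535.9, -320.2, 330.4]
tcp_rot: [-3.141, 0.001, -2.98]
ft_force: [-0.3, 0.7, 0.5]
opening: 1.0
```

```bash
python3 - <<'E'
from h import *
cam('top');cam('top');plan(506,-325.7,40,3.3016)
c=cam("wrist"); i=c["bgr"]; p=[506,-325.7,.16]
def W(p,M): C,S=np.cos(p[2]),np.sin(p[2]); return np.c_[p[0]+C*M[:,0]-S*M[:,1],p[1]+S*M[:,0]+C*M[:,1],M[:,2]]
a=cv2.resize(i[20:280,180:380],None,fx=2.2,fy=2.2,interpolation=cv2.INTER_CUBIC)
cv2.polylines(a,[((proj(c,W(p,np.array([[-85,30,40],[85,30,40],[85,-30,40],[-85,-30,40]])))-[180,20]+.5)*2.2).astype(np.int32)],True,(0,0,255),1)
s=cam("side")["bgr"][110:400,190:400]; s=cv2.resize(s,None,fx=1.6,fy=1.6,interpolation=cv2.INTER_CUBIC)
o=np.zeros((600,790,3),np.uint8); o[:a.shape[0],:a.shape[1]]=a; o[:s.shape[0],450:450+s.shape[1]]=s; cv2.imwrite("pics/w9.png",o)
E
```

```text
t 32.48 grasp [ 534.8 -320.3  158.4] yaw -2.9805 open 0.9976 j6 -2.38 F [-0.  -0.1 -0.7]
shift mm [ 29.2  -0.8 118.4] turn z deg 0.06
```

View pics/w9.png

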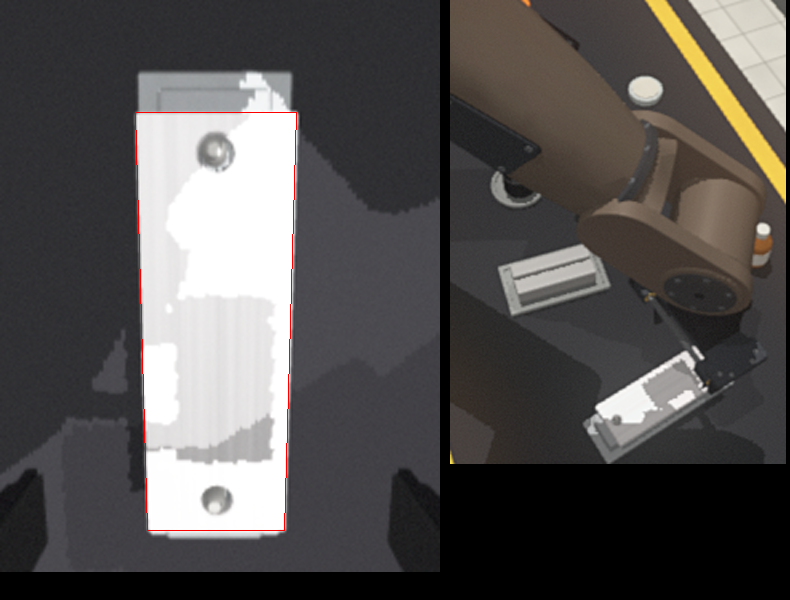

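The plate lies on the bed outline (red) with both dowels through its holes, at (215,151) and (216,500). The block sits in the tray, and the bottle and petri look undisturbed. Handing in.

```bash
python3 -c "
from cell import env
print(env.job_done(), env.state()['t'])"
```

```text
the job is handed in; nothing more can be done
the job is handed in; nothing more can be done
```

All four fixtures are set down in their places, and I handed the job in after about 32.5 s of the 134 s allowed. The hand-in reports no verdict, so what follows is from my own checks.

- **Order:** plunger to the narrow dish, cup to the wide dish, block to the tray, then plate onto the bed. Each was lowered slowly until the wrist force showed contact (roughly 3–14 N) before I let go.
- **Plate:** the last wrist picture shows it on its expected outline with both dowels through its holes. It met no side force going down and stopped at the bed's height.
- **Cup and plunger:** top-camera pictures taken after their release show each inside its dish. I did not measure their final offsets closely.
- **Block:** it was centred and parallel over the tray just before lowering. The last side picture shows it inside the tray.
- **Bystanders:** petri and bottle look unmoved in the pictures, judged by eye.
- **Disagreement:** my first rough picks of the cup and plunger from the fixed cameras were up to about 17 mm off the wrist camera. The wrist view matched the known sizes, so I used it for the grasps and the bed. The dish and tray positions agreed to about 3 mm between the fixed cameras, and the wrist view confirmed the wide dish to about 1 mm.

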